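# Run a weld probe along a tube-to-plate fillet weld

### The job

Inspect the marked stretch of the fillet weld round the tube: take the blue weld probe from its cradle, set its white ball tip down on the weld at the green paint mark and run it along the weld, along the white line, to the red mark. Go slowly, about 2 cm per second, keeping the spring tip partly pressed in (in contact, but not at its stop) and on the weld the whole way, without lifting off in between. Then lay the probe back in both notches of the cradle and let go; leave everything else where it is.

Things in the scene. Friction and masses are not known exactly. Their poses are not given: they have to be found in the camera images.
- weldment: Heavy steel weldment, fixed (place and yaw vary): base plate 170 x 170 x 12 mm with an upright tube in its middle, 90 mm outside diameter, top 44 mm above the worktop. A 45 degree fillet weld joins them all round, its face from 45 mm radius (22 mm above the worktop) out to 55 mm radius (at 12 mm). Origin: on the tube axis, underside. The marked 150 degrees of the weld are centred on its -x side.
- weldment_axis (a point): point on the tube axis at the height of the plate's top (12 mm above the worktop). In the weldment's frame a point of the weld at angle p is (-r cos p, -r sin p): green mark at p = -75 deg (+y end), red mark at p = +75 deg (-y end), both 8 mm wide radial paint strokes just outside the weld, joined by a thin white painted arc of 61 mm radius on the plate
- weld_start (a point): where the centre of the tip ball should be at the green mark: 54 mm from the tube axis, 21 mm above the worktop (the ball then touches the weld face lightly)
- weld_mid (a point): the same for the middle of the marked stretch (p = 0)
- weld_end (a point): the same for the red mark
- weld_probe: Probe, 0.1 kg: blue barrel 20 x 20 x 120 mm, black ribs round its middle; a steel neck at one end bends down and carries the tip. Origin: centre of the barrel, on its axis, best gripped there from above across its width. x: along the barrel towards the neck; z: up, away from the tip. The neck (9 mm thick) hangs at x = 88 mm, to z = -58 mm; the spring plunger comes out of it along -z.
- probe_tip (a joint): how far the spring tip is pushed in, in m: 0 free, 0.012 at its stop; about 0.3 N at first touch rising to 1 N at the stop. About half way is right for testing.
- tip_ball (a point): centre of the white ball tip, 10 mm diameter; with the spring free at (88, 0, -73) mm in the probe's frame, and moving along the probe's +z as it is pushed in
- cradle: Grey cradle, fixed (place and yaw vary). Origin: centre of the underside of its 150 x 80 x 6 mm base. Uprights 10 mm thick at x = -44 and +44 mm, each with an open notch 26 mm wide, floor 80 mm above the worktop, flared lips up to 108 mm. At the start the probe lies in both, neck to the cradle's +x, barrel axis 90 mm up, centred within 8 mm; its middle is free for the fingers.
- wash_bottle: white wash bottle with red cap and bent spout, 205 mm tall, 61 x 108 mm; bystander, origin under its centre
- tape_roll: roll of paper tape lying flat, 104 mm across, 24 mm high; bystander, origin under its centre
- lens_tissue: yellow booklet lying flat, 68 x 100 x 8 mm; bystander, origin under its centre
- beaker_brown: glass beaker with brown contents, 65 x 75 x 89 mm; bystander, origin under its centre
Things that resemble listed ones, but are neither listed nor needed, are in the scene too. What is shaped like the cradle but brown or turquoise is not meant.

How it is judged:
On the way, in this order (a step that is already met when the one before it is completed fails the run):
1. the tip is set down on the weld at the green mark (ball centre within 11 mm of it seen from above, spring pressed in at least 0.5 mm) (horizontal distance between tip_ball and weld_start below 0.011 m and z of tip_ball in the frame of weldment below 0.034 m and value of joint probe_tip above 0.0005 m), for 0.1 s.
2. the pressed tip passes the middle of the marked stretch (within 11 mm) (horizontal distance between tip_ball and weld_mid below 0.011 m and z of tip_ball in the frame of weldment below 0.034 m and value of joint probe_tip above 0.0005 m), for 0.1 s.
3. the pressed tip arrives at the red mark (within 11 mm) (horizontal distance between tip_ball and weld_end below 0.011 m and z of tip_ball in the frame of weldment below 0.034 m and value of joint probe_tip above 0.0005 m), for 0.1 s.
At the end, for the whole second after the job is handed in: The probe lies at rest in both notches of the cradle, upright with the tip down (within 0.12 rad), along the cradle (within 0.15 rad), its centre within 18 mm lengthwise and 8 mm sideways of the cradle's centre and its barrel axis 85 to 94 mm above the worktop (x of weld_probe in the frame of cradle between -0.018 and 0.018 m and y of weld_probe in the frame of cradle between -0.008 and 0.008 m and z of weld_probe in the frame of cradle between 0.085 and 0.094 m and angle between weld_probe's own z axis and vertical below 0.12 rad and angle between the x axis of weld_probe and the x axis of cradle, either way round below 0.15 rad and linear speed of weld_probe below 0.02 m/s); the robot touches nothing.
It fails at once if between the marks (over 15 mm inside them, ball centre below 34 mm) the spring is pressed in under 0.3 mm, or the ball centre is over 62 mm from the tube axis (x of tip_ball in the frame of weldment below -0.015 m and y of tip_ball in the frame of weldment between -0.045 and 0.045 m and z of tip_ball in the frame of weldment below 0.034 m and horizontal distance between tip_ball and weldment_axis between 0.047 and 0.085 m and (value of joint probe_tip below 0.0003 m or horizontal distance between tip_ball and weldment_axis above 0.062 m)).
It fails at once if the probe moves faster than 50 mm/s while its tip is on the weld between the marks (x of tip_ball in the frame of weldment below -0.015 m and y of tip_ball in the frame of weldment between -0.045 and 0.045 m and z of tip_ball in the frame of weldment below 0.034 m and horizontal distance between tip_ball and weldment_axis between 0.047 and 0.085 m and linear speed of weld_probe above 0.05 m/s).
It fails at once if the spring tip is pushed to its stop (more than 11.3 mm) (value of joint probe_tip above 0.0113 m).
It fails at once if the wash bottle, tape roll, booklet or beaker is moved more than 20 mm (distance of any of wash_bottle, tape_roll, lens_tissue, beaker_brown from where it was at the start of the episode above 0.02 m).
It also fails if it takes over 72 s, if anything falls off the work surface, if the arm or the gripper's body presses on something with over 40 N, if the wrist force passes 120 N, or if a joint passes its speed limit or range.

### The arm

A 6-joint arm with a two-finger parallel gripper is mounted at the origin on the work surface; the furniture and walls round the work are solid. World frame = base frame: x ahead of the robot, y to its left, z up, the work surface at z = 0. Lengths are in m, angles in rad, forces in N, time in s.
With the tool pointing down it reaches from about 0.4 to 0.825 m from the base axis. Payload 7 kg.
Tool frame: the origin (TCP) lies at the centre of the arm's flange, where the gripper is bolted on; the fingertips stand 178 mm ahead of it and the grasp point (between the pads) lies 159 mm ahead of it; z points along the fingers, y is the direction in which the jaws open and shut (so a half turn about z gives the same grasp; the last joint's range is limited). The gripper opens to 88 mm and grips with 3 to 60 N. Pads are 19 mm wide; open, the fingers measure 130 mm over their backs; the gripper's body (78 mm by 193 mm) begins 47 mm behind the grasp point.
Start: joints at [1.63, 0.359, 0.012, 0, -1.224, -0.288], TCP at [0.153, 0.657, 0.405] pointing down, gripper open.
Joint ranges: [-3.07, 3.07], [-1.43, 2.12], [-1.02, 1.25], [-3.03, 1.67], [-3.05, -0], [-3.03, 3.03]. Speed limits (rad/s): [2.39, 2.39, 3.01, 3.14, 3.14, 3.14].

### API

Orientations are given as [roll, pitch, yaw] about the fixed x, y, z axes, in that order (R = Rz(yaw) Ry(pitch) Rx(roll)).
In Python, from station import * gives the robot as it stands.
- The arm moves only by the tool send_rows, never from a script. Its argument "motion" is a list of rows, each an object with "offset": the shift along the tool's x, y, z in cm, a list of three; "turn": the turn about the tool's z in degrees. In form: [{"offset": [x, y, z], "turn": turn}, ...]. A call has 1 to 8 rows; each row is the pose to reach, as a shift and turn from the pose commanded when the call began, along the tool's axes at that moment; what a row does not reach only later rows make up. A row lasts 1/10 s, in which the tool goes at most 50 mm and 8.59 degrees, less where a joint would pass 70% of its speed; a pose out of reach is approached as far as the arm can. A call with a gripper value outside its range is refused whole. "hand" is the opening, from -1 (shut) to 1 (fully open), set as the call begins (left out, the last holds). The fingers move at their own pace and stop on an object; "squeeze" is the grip in N (left out, the last holds). Time passes only in rows, so rows that repeat a pose let the fingers close. It gives the time, the measured TCP pose, the force and the opening at its end, in the units of the state.
- get_state(): the state, without advancing time (a new reading comes with each control period).
- grab_frame(name): name is "side" or "top" or "wrist"; returns a dict with "frame" (480x640x3 uint8, blue, green, red), "range_z" (480x640 float32, m along the optical axis (not along the pixel's ray), 0 where there is no reading), "vertical_fov" (degrees; the focal length in pixels is half the picture's height over the tangent of half this angle, whatever the lens; pixels are square), "cx", "cy" (the principal point, pixels), "cam_to_world" (4x4, takes a point from camera to world coordinates). Camera axes: x right, y up, looking along -z (the intrinsics and any distortion apply to the point x, -y, -z); pixel columns grow to the right and rows downward; lengths in m; the calibration is good to about 2 mm. A picture is of the moment at which its call begins.
- job_done(): hands the job in, once; it reports no verdict.
The state is a dict: "t": time; "q": joint angles; "qd": joint speeds; "joint_efforts": joint torques, N m; "eef_pos": TCP position; "ee_rot": TCP orientation; "force": force on the tool from outside, world axes, zero at the start; "moment": the same for the moment, N m; "width": finger opening in m.
Only numpy, scipy, OpenCV 4.12 (cv2) and the standard library are available. Lean on these libraries where they do the work, as an engineer would, in place of code of your own. Each camera call takes 0.05 s, during which the arm holds its last target. There are 200 camera calls.

## Working session

There is one attempt and no reset: what is moved stays moved. The work goes in short steps, Python scripts to look and compute and a tool call to move; the robot and the scene stay as the last step left them, time stands still between calls to the robot, and variables do not carry over. Pictures are saved under pics/ and viewed, about 8 in all and at most 12, crops included, and the job is handed in when it is done.

Besides the shell and the picture viewer there is one more tool, called by a JSON object that holds its "api" and its "payload", one argument or row to a line. send_rows: Moves the arm, as the interface text tells. Its arguments: {"type":"object","properties":{"motion":{"type":"array"},"hand":{"type":"number"},"squeeze":{"type":"number"}},"required":["motion"]}

```bash
mkdir -p pics; cat > h.py <<'E'
from station import *
import numpy as np, cv2
def snap(n,name):
    f=grab_frame(n); cv2.imwrite(f'pics/{name}.png',f['frame']); np.savez(f'pics/{name}.npz',**{k:np.asarray(f[k]) for k in f}); return f
def load(name): return dict(np.load(f'pics/{name}.npz'))
def ray(f,u,v):
    fl=240/np.tan(np.radians(f['vertical_fov'])/2); T=f['cam_to_world']
    u=np.asarray(u,float);v=np.asarray(v,float)
    d=np.stack([(u-f['cx'])/fl,-(v-f['cy'])/fl,-np.ones_like(u)],-1)@T[:3,:3].T
    return T[:3,3],d
def onz(f,u,v,z):
    o,d=ray(f,u,v); return o+d*((z-o[2])/d[...,2])[...,None]
def depthpt(f):
    v,u=np.mgrid[:480,:640]; o,d=ray(f,u,v); return o+d*f['range_z'][...,None]
def proj(f,P):
    fl=240/np.tan(np.radians(f['vertical_fov'])/2); T=f['cam_to_world']
    c=(np.asarray(P)-T[:3,3])@T[:3,:3]; return np.stack([f['cx']-fl*c[...,0]/c[...,2],f['cy']+fl*c[...,1]/c[...,2]],-1)
E
python3 - <<'E'
from h import *
for n in ['top','side','wrist']:
    f=snap(n,n+'0'); print(n,f.keys(),f['vertical_fov'],f['cx'],f['cy'],np.round(f['cam_to_world'],3).tolist())
print(get_state())
ims=[cv2.imread(f'pics/{n}0.png') for n in ['side','wrist']]
cv2.imwrite('pics/sw.png',cv2.resize(np.vstack(ims),(400,600)))
E
```

```text
top dict_keys(['frame', 'range_z', 'vertical_fov', 'cx', 'cy', 'cam_to_world']) 50.601260554307935 320.2368771095739 240.0602837985721 [[-0.03, 0.997, -0.076, 0.461], [-1.0, -0.03, 0.005, -0.015], [0.002, 0.076, 0.997, 1.267], [0.0, 0.0, 0.0, 1.0]]
side dict_keys(['frame', 'range_z', 'vertical_fov', 'cx', 'cy', 'cam_to_world']) 52.30947463891705 324.37957350553677 233.92462908896454 [[0.979, 0.097, -0.18, 0.331], [-0.205, 0.479, -0.854, -1.066], [0.004, 0.873, 0.488, 0.686], [0.0, 0.0, 0.0, 1.0]]
wrist dict_keys(['frame', 'range_z', 'vertical_fov', 'cx', 'cy', 'cam_to_world']) 70.63125880518585 315.05772570063976 238.16443204383694 [[-0.227, 0.941, 0.251, 0.22], [-0.974, -0.22, -0.058, 0.642], [0.001, -0.258, 0.966, 0.383], [0.0, 0.0, 0.0, 1.0]]
{'t': 0.15, 'q': array([ 1.63008952e+00,  3.59241732e-01,  1.12792872e-02, -2.33400467e-04,
       -1.22411370e+00, -2.88070382e-01]), 'qd': array([-0.00127733, -0.00305002,  0.00338987,  0.00014662, -0.00081279,
       -0.0011782 ]), 'joint_efforts': array([-4.91137616e-04, -5.83276033e+01,  2.93292832e+01,  7.00116903e+00,
        8.83744477e-03, -1.11313386e-04]), 'eef_pos': array([0.15307617, 0.65727233, 0.4039334 ]), 'ee_rot': array([ 3.14030323e+00, -1.53230090e-04, -2.28856536e-01]), 'force': array([ 0.39105147, -0.81113633,  0.5901706 ]), 'moment': array([-0.01441453, -0.05137468,  0.01147011]), 'width': 0.08775937015457388}
```

View pics/top0.png

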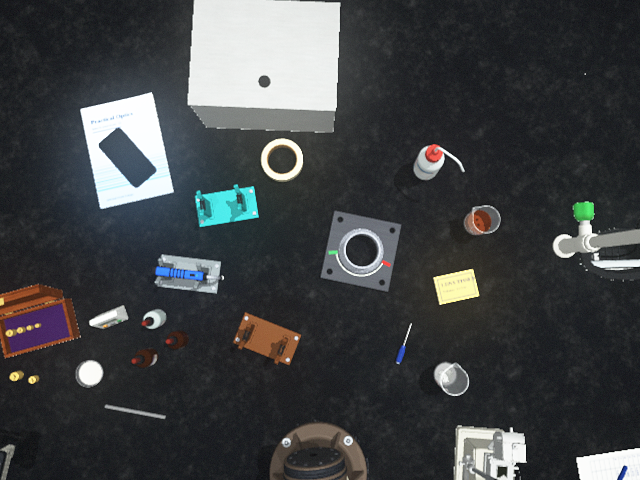

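View pics/side0.png

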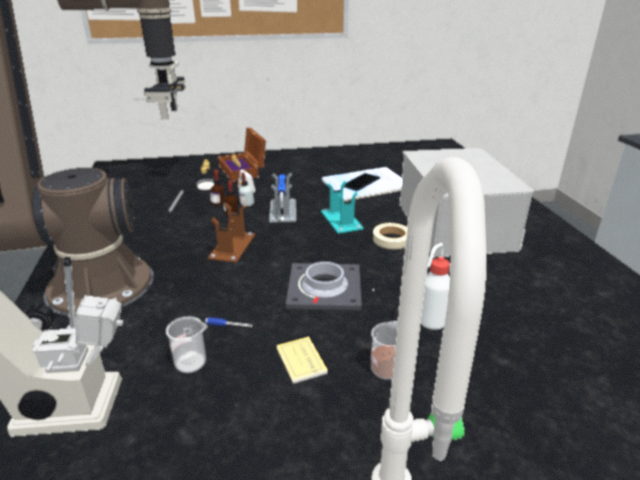

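Top view: the grey cradle with the blue probe is at (188,273), with the neck to the right at about (222,277). Look-alikes are the turquoise cradle (226,206), the brown cradle (267,338) and the blue screwdriver (402,350). I choose the grey one. The weldment is at (360,250), green mark (333,253), red mark (387,263), with the white arc on the robot's side.

```bash
cat > m.py <<'E'
from h import *
f=load('top0'); im=f['frame']; P=depthpt(f); hsv=cv2.cvtColor(im,cv2.COLOR_BGR2HSV)
def blob(m,box):
    u0,v0,u1,v1=box; z=np.zeros(m.shape,bool); z[v0:v1,u0:u1]=m[v0:v1,u0:u1]; return np.nonzero(z)[::-1]
H,S,V=[hsv[...,i].astype(int) for i in range(3)]
bl=(H>100)&(H<130)&(S>130)&(V>60)
u,v=blob(bl,(140,245,240,300)); p=onz(f,u,v,0.1); r=cv2.minAreaRect(p[:,:2].astype(np.float32)*1000); print('barrel top',r, P[v,u,2].min(),np.median(P[v,u,2]))
gr=(S<60)&(V>70)
u,v=blob(gr,(145,245,235,300)); z=P[v,u,2]; k=(z<0.02); p=onz(f,u[k],v[k],0.006); print('cradle base',cv2.minAreaRect(p[:,:2].astype(np.float32)*1000))
g=(H>45)&(H<85)&(S>100)&(V>70); rd=((H<8)|(H>172))&(S>130)&(V>80)
for n,m in(('green',g),('red',rd)):
    u,v=blob(m,(315,205,405,295)); p=onz(f,u,v,0.012); print(n,len(u),p.mean(0),u.mean(),v.mean())
m=(V>35)&(P[...,2]>0.006)&(P[...,2]<0.1)
u,v=blob(m,(310,200,410,300)); p=onz(f,u,v,0.012); print('plate',cv2.minAreaRect(p[:,:2].astype(np.float32)*1000),np.median(P[v,u,2]))
c=cv2.resize(im[240:300,140:240],None,fx=4,fy=4,interpolation=2); d=cv2.resize(im[205:297,315:410],None,fx=4,fy=4,interpolation=2)
o=np.zeros((620,400,3),np.uint8); o[:240,:400]=c; o[245:245+368,:380]=d; cv2.imwrite('pics/crop0.png',o[:600])
E
python3 m.py
```

```text
barrel top ((484.16375732421875, 305.72344970703125), (110.8122329711914, 21.801612854003906), 81.16539764404297) -0.0025099627460209994 0.09983355781477465
cradle base ((484.1430969238281, 305.2568664550781), (168.81336975097656, 81.86372375488281), 81.4827651977539)
green 31 [ 0.52635384 -0.05099088  0.012     ] 332.64516129032256 251.96774193548387
red 31 [ 0.49476621 -0.18160196  0.012     ] 385.8709677419355 263.1290322580645
plate ((530.0616455078125, -117.39791870117188), (244.64073181152344, 243.1038818359375), 88.3447494506836) 0.012972681399961994
```

View pics/crop0.png

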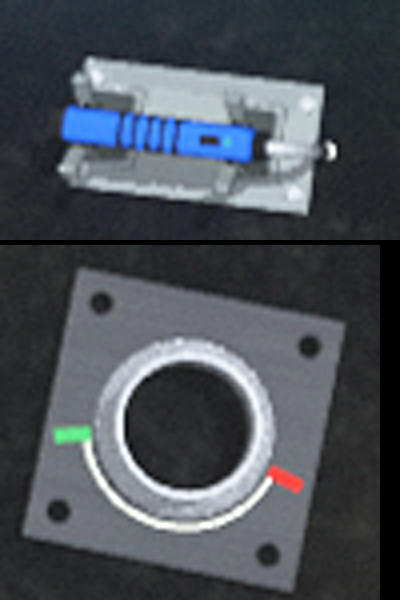

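The crop confirms the blue ribbed barrel with its neck to the right (-y), lying in the grey cradle. The weldment's arc runs from the green mark (crop 72,435) to the red mark (285,480) on the robot's side. Next I move above the probe.

{"api": "send_rows", "payload": {
  "motion": [
    {"offset": [5, 3.3, 0], "turn": 8.5},
    {"offset": [10, 6.6, 0], "turn": 17},
    {"offset": [15, 10, 0], "turn": 25.5},
    {"offset": [20, 13.3, 0], "turn": 34},
    {"offset": [24, 16, 0], "turn": 42.5},
    {"offset": [28, 18.6, 0], "turn": 51},
    {"offset": [32, 21.3, 0], "turn": 59.5},
    {"offset": [36, 24, 0], "turn": 68}
  ],
  "hand": 1,
  "squeeze": 30
}}

```text
t: 0.95
eef_pos: [0.4279, 0.3641, 0.4047]
ee_rot: [-3.142, 0.0, -1.421]
force: [0.6, 0.7, 0.5]
width: 0.0875
```

```bash
cat >> h.py <<'E'
def goto(xyz,yaw_deg,quiet=False):
    s=get_state(); psi=s['ee_rot'][2]; d=(np.asarray(xyz)-s['eef_pos'])*100
    c,sn=np.cos(psi),np.sin(psi); t=(np.degrees(psi)-yaw_deg+180)%360-180
    print('t',round(s['t'],2),'pos',np.round(s['eef_pos'],4),'rot',np.round(np.degrees(s['ee_rot']),2),'F',np.round(s['force'],1),'w',round(s['width'],4))
    print('offset',np.round([d[0]*c+d[1]*sn,d[0]*sn-d[1]*c,-d[2]],2),'turn',round(t,2))
E
python3 -c "
from h import *
goto([.484,.3055,.40],-98.8);print(get_state()['q'])"
```

```text
t 0.95 pos [0.4279 0.3641 0.4047] rot [-1.800e+02  1.000e-02 -8.144e+01] F [0.6 0.7 0.5] w 0.0875
offset [ 6.63 -4.67  0.47] turn 17.36
[ 1.05333868e+00  1.73378195e-01 -2.41114417e-01 -8.05229217e-05
 -1.15616183e+00 -9.03969444e-01]
```

{"api": "send_rows", "payload": {
  "motion": [
    {"offset": [3, -2, 0], "turn": 8.5},
    {"offset": [4.1, -2.9, 0.5], "turn": 17.7},
    {"offset": [4.1, -2.9, 0.5], "turn": 17.7},
    {"offset": [4.1, -2.9, 0.5], "turn": 17.7},
    {"offset": [4.1, -2.9, 0.5], "turn": 17.7}
  ]
}}

```text
t: 1.45
eef_pos: [0.4616, 0.3304, 0.3997]
ee_rot: [3.142, 0.0, -1.721]
force: [-0.3, 0.5, 0.8]
width: 0.0876
```

```bash
cat > m2.py <<'E'
from h import *
import sys
f=snap('wrist','wcr'); im=f['frame']; P=depthpt(f); hsv=cv2.cvtColor(im,cv2.COLOR_BGR2HSV)
H,S,V=[hsv[...,i].astype(int) for i in range(3)]
bl=((H>100)&(H<130)&(S>110)&(V>50)).astype(np.uint8)
n,l,st,c=cv2.connectedComponentsWithStats(cv2.morphologyEx(bl,cv2.MORPH_CLOSE,np.ones((15,15))))
k=1+st[1:,4].argmax(); v,u=np.nonzero((l==k)&(bl>0)); z=P[v,u,2]; print('z',np.percentile(z,[5,50,95]),st[k])
p=onz(f,u,v,0.1); r=cv2.minAreaRect(p[:,:2].astype(np.float32)*1000); print('barrel',r,'px',proj(f,np.array([*np.array(r[0])/1000,.1])))
goto([.484,.3055,.40],-98.8)
E
python3 m2.py
```

```text
z [0.095176   0.09885883 0.10037517] [ 270  138   28  131 3171]
barrel ((482.91162109375, 305.44793701171875), (108.86031341552734, 21.04486846923828), 81.08451080322266) px [283.98408327 206.23666353]
t 1.5 pos [0.4615 0.3306 0.3998] rot [-1.800e+02  1.000e-02 -9.863e+01] F [ 0.4  0.9 -0.2] w 0.0876
offset [ 2.14 -2.6  -0.02] turn 0.17
```

View pics/wcr.png

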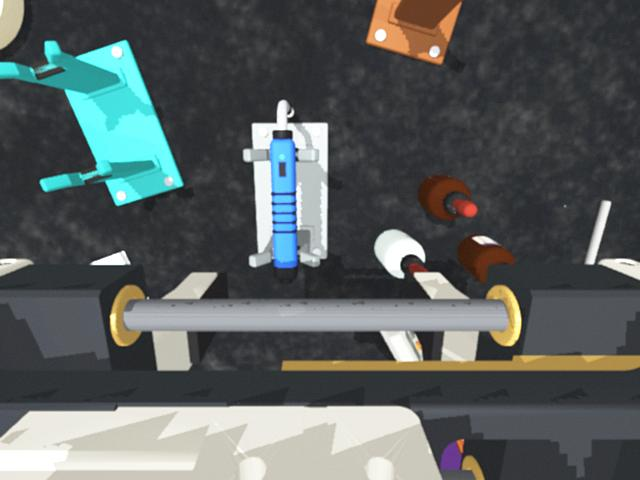

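The wrist view shows the probe in the grey cradle, barrel at (284,206), neck pointing up at (283,110), and the middle free between the uprights. It agrees with the top view within 1.5 mm, so I go down on it.

{"api": "send_rows", "payload": {
  "motion": [
    {"offset": [2.1, -2.55, 2], "turn": 0.2},
    {"offset": [2.1, -2.55, 6], "turn": 0.2},
    {"offset": [2.1, -2.55, 10], "turn": 0.2},
    {"offset": [2.1, -2.55, 13], "turn": 0.2},
    {"offset": [2.1, -2.55, 15.1], "turn": 0.2},
    {"offset": [2.1, -2.55, 15.1], "turn": 0.2},
    {"offset": [2.1, -2.55, 15.1], "turn": 0.2}
  ]
}}

```text
t: 2.2
eef_pos: [0.4839, 0.3061, 0.2492]
ee_rot: [-3.141, -0.0, -1.726]
force: [0.4, 0.6, 0.8]
width: 0.0877
```

```bash
python3 -c "
from h import *
goto([.4835,.3055,.249],-98.9)"
```

```text
t 2.2 pos [0.4839 0.3061 0.2492] rot [-1.7999e+02 -2.0000e-02 -9.8880e+01] F [0.4 0.6 0.8] w 0.0877
offset [0.06 0.03 0.02] turn 0.02
```

Close, keeping the pose.

{"api": "send_rows", "payload": {
  "motion": [
    {"offset": [0, 0, 0], "turn": 0},
    {"offset": [0, 0, 0], "turn": 0},
    {"offset": [0, 0, 0], "turn": 0},
    {"offset": [0, 0, 0], "turn": 0},
    {"offset": [0, 0, 0], "turn": 0},
    {"offset": [0, 0, 0], "turn": 0},
    {"offset": [0, 0, 0], "turn": 0},
    {"offset": [0, 0, 0], "turn": 0}
  ],
  "hand": -1,
  "squeeze": 40
}}

```text
t: 3.0
eef_pos: [0.484, 0.3052, 0.2486]
ee_rot: [3.142, -0.0, -1.728]
force: [0.7, -0.0, 0.2]
width: 0.029
```

{"api": "send_rows", "payload": {
  "motion": [
    {"offset": [0, 0, -1], "turn": 0},
    {"offset": [0, 0, -3], "turn": 0},
    {"offset": [0, 0, -6], "turn": 0},
    {"offset": [0, 0, -9], "turn": 0},
    {"offset": [0, 0, -11], "turn": 0},
    {"offset": [0, 0, -12], "turn": 0},
    {"offset": [0, 0, -12], "turn": 0},
    {"offset": [0, 0, -12], "turn": 0}
  ]
}}

```text
t: 3.8
eef_pos: [0.4837, 0.305, 0.3678]
ee_rot: [3.141, -0.001, -1.728]
force: [-0.1, -0.1, -1.5]
width: 0.0194
```

```bash
python3 - <<'E'
from h import *
goto([.4835,.3055,.249],-98.9)
f=snap('wrist','wheld'); s=snap('side','sheld')
c=proj(s,np.array([.484,.25,.2])); u,v=np.clip(c.astype(int),70,570)
cv2.imwrite('pics/held.png',np.hstack([f['frame'][:360,150:450],cv2.resize(s['frame'][v-60:v+60,u-60:u+60],(360,360),interpolation=2)]))
E
```

```text
t 3.8 pos [0.4837 0.305  0.3678] rot [ 1.7995e+02 -4.0000e-02 -9.9020e+01] F [-0.1 -0.1 -1.5] w 0.0194
offset [-0.05  0.02 11.88] turn -0.12
```

View pics/held.png

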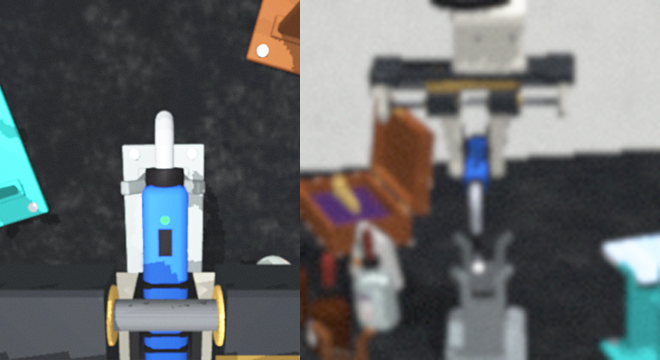

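Held: barrel upright between the pads, neck ahead. In the side crop the ball is at about (478,267). The fingers only closed fully as the lift began, so I measure the barrel's height and its offset in the hand.

```bash
cat > m3.py <<'E'
from h import *
import sys
f=load(sys.argv[1]); tcp=np.array([float(a) for a in sys.argv[2:5]]); psi=np.radians(float(sys.argv[5]))
P=depthpt(f); hsv=cv2.cvtColor(f['frame'],cv2.COLOR_BGR2HSV); H,S,V=[hsv[...,i].astype(int) for i in range(3)]
bl=(H>100)&(H<130)&(S>130)&(V>120); bl[:150]=0;bl[280:]=0
v,u=np.nonzero(bl); R=np.array([[np.cos(psi),np.sin(psi),0],[np.sin(psi),-np.cos(psi),0],[0,0,-1]])
L=(P[v,u]-tcp)@R  # tool frame
print('blue n',len(u),'pct tool xyz mm'); print(np.round(1000*np.percentile(L,[2,25,50,75,98],axis=0),1))
top=L[:,2]<np.percentile(L[:,2],70); A=np.c_[L[top][:,0],np.ones(top.sum())]; print('z vs x',np.linalg.lstsq(A,L[top][:,2],rcond=None)[0], 'y vs x',np.linalg.lstsq(A,L[top][:,1],rcond=None)[0])
E
python3 m3.py wheld .4837 .305 .3678 -99.02
python3 - <<'E'
from h import *
s=load('sheld'); tcp=np.array([.4837,.305,.3678]); psi=np.radians(-99.02)
x=np.array([np.cos(psi),np.sin(psi)])
for drop in (0,.005,.01):
  b=np.r_[tcp[:2]+.088*x,tcp[2]-.159-drop-.073]; print('pred ball px',proj(s,b))
c=proj(s,np.array([.484,.25,.2])).astype(int); print(c, 'seen ball', c-60+np.array([478-300,267])/3)
u0,v0=(c-60+np.array([178,267])/3).astype(int); print(s['frame'][v0-8:v0+8,u0-5:u0+7].mean(2).astype(int))
E
```

```text
blue n 3581 pct tool xyz mm
[[ 13.1  -8.4 159.1]
 [ 21.9  -4.  160.1]
 [ 34.8   1.5 160.7]
 [ 44.9   6.3 161.3]
 [ 52.7  10.2 163.8]]
z vs x [-0.19774234  0.16586368] y vs x [0.00744872 0.00133688]
pred ball px [279.16521813 181.94088818]
pred ball px [279.2379558  183.56336535]
pred ball px [279.31043882 185.18016251]
[281 156] seen ball [280.33333333 185.        ]
[[ 95  93  83  61  37  34  40  47  48  51  58  74]
 [ 89  95  86  63  41  38  40  42  50  50  59  81]
 [ 81  94  87  68  51  50  48  48  44  43  60  78]
 [ 78  91  91  73  73  69  59  47  44  45  60  82]
 [ 78  92  90  87  92  96  77  56  47  49  65  85]
 [ 74  91  95  96 116 127 105  76  59  65  70  87]
 [ 75  92 104 123 159 176 155 115  90  90  90  95]
 [ 78  95 110 151 203 224 203 149 110 105  98  97]
 [ 87  98 114 157 209 227 210 157 114 107 104 104]
 [110 106 112 140 173 189 177 135 109 107 106 106]
 [129 118 111 115 131 139 129 114 104 101 105 112]
 [131 127 116 108 107 110 111 105 103 102 108 117]
 [125 124 113 106 105 102 103 102 105 101 110 121]
 [119 121 111 103 102 102 104 103 101 103 113 117]
 [111 116 111 103 101 104 106 100  97 102 102 112]
 [109 120 109  97  91  96  92  94  92  89  94 109]]
```

```bash
cat >> m3.py <<'E'
k=np.abs(L[:,1]-.0015)<.007
k&=(L[:,0]>.02)&(L[:,0]<.05)
for a in np.arange(.02,.05,.006):
    j=k&(L[:,0]>=a)&(L[:,0]<a+.006); print(round(a,3),j.sum(),np.round(1000*np.median(L[j],axis=0),1))
# neck (grey, ahead)
m=(S<60)&(V>150); m[:100]=0; m[170:]=0; m[:,:280]=0; m[:,345:]=0
v,u=np.nonzero(m); N=(P[v,u]-tcp)@R; N=N[N[:,2]<.2]; print('neck',len(N),np.round(1000*np.percentile(N,[2,50,98],axis=0),1))
E
python3 m3.py wheld .4837 .305 .3678 -99.02
python3 - <<'E'
from h import *
f=load('top0'); 
for n,box in (('brown',(225,300,310,375)),('turq',(185,175,265,235))):
    u0,v0,u1,v1=box; P=depthpt(f)[v0:v1,u0:u1]; m=P[...,2]>.03; print(n,P[m].min(0),P[m].max(0))
E
```

```text
blue n 3581 pct tool xyz mm
[[ 13.1  -8.4 159.1]
 [ 21.9  -4.  160.1]
 [ 34.8   1.5 160.7]
 [ 44.9   6.3 161.3]
 [ 52.7  10.2 163.8]]
z vs x [-0.19774234  0.16586368] y vs x [0.00744872 0.00133688]
0.02 359 [ 22.6   2.4 160.3]
0.026 239 [ 29.    4.5 160.2]
0.032 324 [ 35.6   3.6 160.3]
0.038 336 [ 41.6   3.4 160.4]
0.044 421 [ 47.    2.3 160.4]
neck 986 [[ 60.7  -2.8 165.9]
 [ 71.3   0.7 169.1]
 [ 83.5   4.5 181.3]]
brown [ 0.27232972 -0.01523852  0.03035325] [0.46131856 0.1725873  1.26718955]
turq [ 0.46131856 -0.01523852  0.03053951] [0.6836781  0.26322338 1.26718955]
```

No tilt; the barrel axis is 11 mm below the grasp point, so the free ball sits at tool (88, 0, 243) mm. Next I carry it over the weldment's green mark and look.

{"api": "send_rows", "payload": {
  "motion": [
    {"offset": [3, -1.1, 0], "turn": 0},
    {"offset": [7, -2.6, 0], "turn": 0},
    {"offset": [11.5, -4.2, 0], "turn": 0},
    {"offset": [16, -5.9, 0], "turn": 0},
    {"offset": [20.5, -7.6, 0], "turn": 0},
    {"offset": [24.5, -9.1, 0], "turn": 0},
    {"offset": [27.2, -10.1, 0], "turn": 0},
    {"offset": [27.2, -10.1, 0], "turn": 0}
  ]
}}

```text
t: 4.7
eef_pos: [0.5412, 0.0177, 0.3673]
ee_rot: [3.139, -0.002, -1.732]
force: [-0.1, 0.5, -1.3]
width: 0.0192
```

{"api": "send_rows", "payload": {
  "motion": [
    {"offset": [0, 0, 0.5], "turn": 0},
    {"offset": [0, 0, 0.5], "turn": 0},
    {"offset": [0, 0, 0.5], "turn": 0}
  ]
}}

```text
t: 5.0
eef_pos: [0.541, 0.0216, 0.3631]
ee_rot: [3.141, -0.0, -1.727]
force: [0.1, -0.1, -0.5]
width: 0.0198
```

```bash
cat > m4.py <<'E'
from h import *
import sys
tag=sys.argv[1]
goto([.5406,.0204,.258],-99)
w=snap('wrist','w'+tag); t=snap('top','t'+tag); s=snap('side','s'+tag)
def marks(f,name):
    hsv=cv2.cvtColor(f['frame'],cv2.COLOR_BGR2HSV); H,S,V=[hsv[...,i].astype(int) for i in range(3)]
    g=(H>45)&(H<85)&(S>100)&(V>70); r=((H<8)|(H>172))&(S>130)&(V>80)
    c=proj(f,np.array([.528,-.12,.012])); o=[]
    for n,m in(('g',g),('r',r)):
        v,u=np.nonzero(m); p=onz(f,u,v,.012); k=np.hypot(p[:,0]-.528,p[:,1]+.12)<.1
        o.append(p[k].mean(0)); print(name,n,k.sum(),np.round(o[-1],4),u[k].mean().round(),v[k].mean().round())
    a=o[0]-o[1]; a=a[:2]; L=np.hypot(*a); y=a/L; x=np.array([y[1],-y[0]]); R=L/(2*np.sin(np.radians(75)))
    print(name,'R',R,'axis',(o[0]+o[1])[:2]/2+R*np.cos(np.radians(75))*x,'yaw',np.degrees(np.arctan2(x[1],x[0])))
for f,n in ((w,'w'),(t,'t')):
    try: marks(f,n)
    except Exception as e: print(n,e)
x=proj(s,np.array([.527,-.066,.12])).astype(int); print('side crop centre',x)
u,v=x; c=cv2.resize(s['frame'][v-60:v+90,u-75:u+75],(450,450),interpolation=2)
cv2.imwrite(f'pics/{tag}.png',np.hstack([cv2.resize(w['frame'],None,fx=.5,fy=.5),np.zeros((240,10,3),np.uint8)]) if 0 else np.hstack([cv2.copyMakeBorder(w['frame'][:450,130:480],0,0,0,0,0),c]))
E
python3 m4.py hov
```

```text
t 5.0 pos [0.541  0.0216 0.3631] rot [ 1.7994e+02 -3.0000e-02 -9.8940e+01] F [ 0.1 -0.1 -0.5] w 0.0198
offset [ 0.12  0.02 10.51] turn 0.06
w g 0 [nan nan nan] nan nan
w r 0 [nan nan nan] nan nan
w R nan axis [nan nan] yaw nan
t g 28 [ 0.5259 -0.0501  0.012 ] 332.0 252.0
t r 31 [ 0.4948 -0.1816  0.012 ] 386.0 263.0
t R 0.0699641681946581 axis [ 0.52797623 -0.1200221 ] yaw -13.337988998442762
side crop centre [318 232]m4.py:12: RuntimeWarning: Mean of empty slice.
  o.append(p[k].mean(0)); print(name,n,k.sum(),np.round(o[-1],4),u[k].mean().round(),v[k].mean().round())
  ret = um.true_divide(
  ret = ret.dtype.type(ret / rcount)
```

View pics/hov.png

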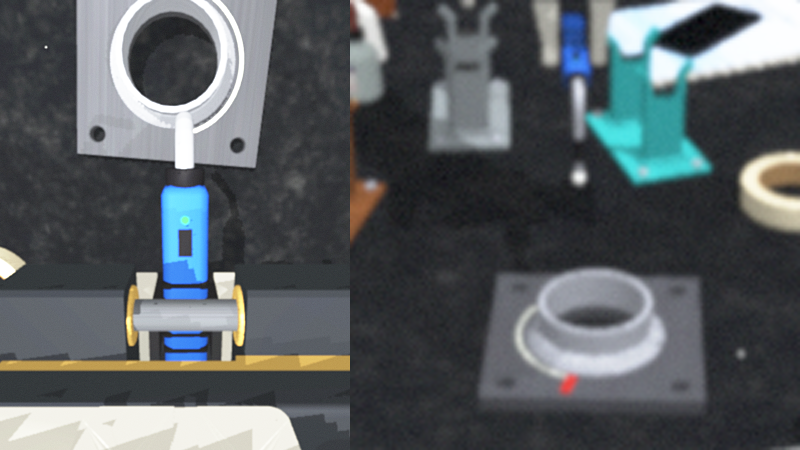

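Wrist view: the neck end (185,120) lies over the weld, with the green mark hidden beneath it and the tube at (177,50). Side crop: the free ball is at (579,178), the red mark at (568,384). I refine the axis from the tube's top ring in the depth images, and check the ball.

```bash
python3 - <<'E'
from h import *
from scipy.optimize import least_squares
for n in ('whov','thov','top0'):
    f=load(n); P=depthpt(f).reshape(-1,3); r=np.hypot(P[:,0]-.528,P[:,1]+.12)
    k=(r<.06)&(P[:,2]>.036)&(P[:,2]<.05); Q=P[k]; m=np.median(Q[:,2])
    s=least_squares(lambda a:np.hypot(Q[:,0]-a[0],Q[:,1]-a[1])-a[2],[.528,-.12,.043],loss='soft_l1',f_scale=.001).x
    q=P[(r<.115)&(r>.07)&(P[:,2]>.008)&(P[:,2]<.018)]
    print(n,k.sum(),'ztop',m,'circle',np.round(s,4),'plate z',np.median(q[:,2]))
s=load('shov'); psi=np.radians(-98.94); b=np.array([.541+.088*np.cos(psi),.0216+.088*np.sin(psi),.3631-.2433]); print('ball pred',b,proj(s,b))
v,u=np.mgrid[218:246,306:334]; g=s['frame'][218:246,306:334].min(2).astype(float); g=np.where(g>150,g-150,0)
print('ball seen',(g*u).sum()/g.sum(),(g*v).sum()/g.sum(),(g>0).sum(), 'px/mm', proj(s,b+[.001,0,0])-proj(s,b),proj(s,b+[0,0,.001])-proj(s,b),proj(s,b+[0,.001,0])-proj(s,b))
E
python3 m3.py whov .541 .0216 .3631 -98.94
```

```text
whov 2256 ztop 0.04268788313485422 circle [ 0.5284 -0.1188  0.0417] plate z 0.011172581410445914
thov 244 ztop 0.043659941890943244 circle [ 0.5269 -0.1204  0.0422] plate z 0.012393642827393636
top0 244 ztop 0.0435715294065816 circle [ 0.5268 -0.1205  0.0422] plate z 0.012404728502557916
ball pred [ 0.52732479 -0.06533094  0.1198    ] [318.32303329 232.3387499 ]
ball seen 318.9546703296703 230.51098901098902 16 px/mm [ 0.41105067 -0.04029616] [-0.00097354 -0.36649828] [-0.08126949 -0.19928417]
blue n 1961 pct tool xyz mm
[[-21.4 -23.1 159.3]
 [ 16.9  -5.7 160.4]
 [ 25.5   1.9 161.2]
 [ 39.    8.6 162.5]
 [ 52.8  10.9 364.1]]
z vs x [-0.14022072  0.16392373] y vs x [ 0.14180621 -0.00132969]
0.02 146 [ 22.1   1.2 160.2]
0.026 86 [ 28.9   4.  160.4]
0.032 98 [ 34.9   4.  160.3]
0.038 38 [ 40.4   7.8 160.7]
0.044 17 [ 47.3   8.1 160.5]
neck 1008 [[ 60.6  -2.8 165.5]
 [ 71.3   0.8 169.2]
 [ 83.4   4.5 181.4]]
```

```bash
python3 - <<'E'
from h import *
for n in ('thov','whov'):
    f=load(n); P=depthpt(f); hsv=cv2.cvtColor(f['frame'],cv2.COLOR_BGR2HSV); H,S,V=[hsv[...,i].astype(int) for i in range(3)]
    m=(H>100)&(H<130)&(S>130)&(V>80)&(np.hypot(P[...,0]-.535,P[...,1]+.02)<.05)&(P[...,2]>.15); v,u=np.nonzero(m); Q=P[m]
    print(n,m.sum(),'blue z',np.percentile(Q[:,2],[10,50,90]) if m.sum() else '', 'expect', .3631-.1603, Q.mean(0) if m.sum() else '')
s=load('shov'); hsv=cv2.cvtColor(s['frame'],cv2.COLOR_BGR2HSV); H,S,V=[hsv[...,i].astype(int) for i in range(3)]
m=((H<8)|(H>172))&(S>130)&(V>80); v,u=np.nonzero(m); k=(abs(u-316)<15)&(abs(v-300)<12); print('red side seen',u[k].mean(),v[k].mean(),k.sum(),'pred from top',proj(s,np.array([.4948,-.1816,.012])))
E
```

```text
thov 39 blue z [0.20059972 0.20378166 0.2068541 ] expect 0.20279999999999998 [ 0.52888897 -0.025494    0.21939693]
whov 2533 blue z [0.19989956 0.20225841 0.2034448 ] expect 0.20279999999999998 [ 0.53554467 -0.00158314  0.20255505]
red side seen 315.2352941176471 299.88235294117646 17 pred from top [314.33298052 299.34509727]
```

```bash
python3 - <<'E'
from h import *
for n,tcp,psi in (('wheld',[.4837,.305,.3678],-99.02),('whov',[.541,.0216,.3631],-98.94)):
    f=load(n); psi=np.radians(psi); R=np.array([[np.cos(psi),np.sin(psi),0],[np.sin(psi),-np.cos(psi),0],[0,0,-1]])
    L=(depthpt(f)-np.array(tcp))@R
    for v in range(96,176,6):
        row=L[v,285:345]; k=(row[:,2]<.235)&(abs(row[:,1])<.012)
        if k.sum(): print(n,v,k.sum(),np.round(1000*np.median(row[k],0),1),'ywidth',np.round(1000*np.ptp(row[k][:,1]),1))
E
```

```text
wheld 96 1 [68.5  0.8 20.8] ywidth 0.0
wheld 114 13 [ 83.1   0.7 180.6] ywidth 5.5
wheld 120 18 [ 80.2   0.9 175.6] ywidth 7.6
wheld 126 18 [ 77.6   0.9 172.5] ywidth 7.4
wheld 132 18 [ 75.    0.9 170.5] ywidth 7.3
wheld 138 18 [ 72.6   0.9 169.2] ywidth 7.2
wheld 144 18 [ 70.1   0.9 167.9] ywidth 7.2
wheld 150 18 [ 67.7   0.9 167.6] ywidth 7.2
wheld 156 19 [ 65.3   0.8 167.6] ywidth 7.2
wheld 162 18 [ 62.8   0.9 167. ] ywidth 7.3
wheld 168 37 [ 60.3   1.1 167. ] ywidth 15.4
wheld 174 40 [ 58.1   1.  163. ] ywidth 16.5
whov 114 13 [ 83.    0.6 179.9] ywidth 5.5
whov 120 18 [ 80.1   0.7 175.2] ywidth 7.1
whov 126 18 [ 77.5   0.8 172.8] ywidth 7.4
whov 132 19 [ 74.9   0.8 170.5] ywidth 7.3
whov 138 18 [ 72.5   0.8 169.7] ywidth 7.2
whov 144 18 [ 70.    0.8 168.2] ywidth 7.2
whov 150 19 [ 67.6   0.8 167.7] ywidth 7.2
whov 156 18 [ 65.2   0.8 167.3] ywidth 7.2
whov 162 18 [ 62.7   0.8 167.2] ywidth 7.2
whov 168 37 [ 60.2   1.  167.5] ywidth 15.5
whov 174 39 [ 58.    1.  163.1] ywidth 16.5
```

```bash
python3 - <<'E'
from h import *
f=load('top0'); c=np.array([.4835,.3055]); d=np.array([np.cos(np.radians(-98.9)),np.sin(np.radians(-98.9))])
for x in (80,84,88,92):
    print(x,'ball px',proj(f,np.r_[c+d*x/1000,.017]),'neck top px',proj(f,np.r_[c+d*x/1000,.085]))
print(f['frame'][270:284,208:228].min(2))
f=load('wheld'); psi=np.radians(-99.02); R=np.array([[np.cos(psi),np.sin(psi),0],[np.sin(psi),-np.cos(psi),0],[0,0,-1]])
L=(depthpt(f)-np.array([.4837,.305,.3678]))@R
for v in range(106,116): print(v,np.round(1000*L[v,313],1),f['frame'][v,313])
s=load('shov')
for x in (80,84,88): 
  for z in (.2428,.240): print(x,z,proj(s,np.array([.541,.0216,.3631-z])+np.r_[x/1000*np.cos(np.radians(-98.94)),x/1000*np.sin(np.radians(-98.94)),0]))
print(s['frame'][222:240,312:326].min(2))
E
```

```text
80 ball px [220.45284245 277.74704023] neck top px [214.78235048 277.68947985]
84 ball px [222.0675732 277.9506471] neck top px [216.48985883 277.90480113]
88 ball px [223.68237721 278.15426321] neck top px [218.1974491  278.12013275]
92 ball px [225.29725447 278.35788856] neck top px [219.90512129 278.3354747 ]
[[103 160 173 169 192 192 190 191 190 191 193 167  37  33  38  39  38  37
   34  37]
 [109 164 166 186 191 190 190 191 189 192 189 159  29  35  40  41  36  35
   33  31]
 [120 177 163 194 191 187 192 190 192 191 193 148  31  32  37  42  42  37
   39  37]
 [125 178 152 194 192 191 191 187 189 193 189 135  26  33  35  35  35  35
   38  39]
 [131 163 141 191 191 189 192 190 190 195 191 108  24  30  31  33  33  41
   40  34]
 [180 183 172 194 190 185 179 181 179 188 159  79  28  88 127  31  28  40
   39  36]
 [237 235 233 210 208 201 182 183 171 166 124  97  48 116 220 202  25  35
   39  39]
 [234 236 234 221 222 213 198 198 182 162 133 123  74  59 218 255  35  40
   41  38]
 [175 192 192 183 189 189 178 177 159 161 143 114  71  59 195 255  41  34
   34  39]
 [153 162 175 163 163
[... 1355 characters left out ...]
4  43  42  56  94 131 149 135  93  52  41  40  39]
 [ 42  45  43  45  77 134 186 196 181 132  68  42  41  40]
 [ 45  47  38  48  93 163 222 234 222 156  80  43  40  43]
 [ 44  40  45  49  94 163 223 237 223 155  81  41  39  42]
 [ 40  38  32  36  69 132 181 203 183 123  63  39  38  37]
 [ 43  34  34  36  51  84 120 136 115  73  39  35  39  38]
 [ 32  35  31  30  35  46  60  71  63  44  28  34  38  36]
 [ 30  32  33  31  32  28  35  37  34  30  28  31  27  37]
 [ 34  30  35  34  36  36  34  21  32  25  29  30  36  40]
 [ 35  30  29  32  32  33  28  26  32  26  29  32  36  41]
 [ 28  28  26  33  27  29  28  31  30  28  29  26  34  37]
 [ 24  30  27  25  28  32  28  29  32  29  26  30  33  35]]
```

Top, side and wrist views agree that the ball sits at tool (83, 0.5, 242) mm rather than x = 88, because the grip is slightly forward along the barrel. I use that and descend in two stages.

```bash
python3 -c "
from h import *
goto([.5395,.0161,.257],-98.94)"
```

```text
t 5.15 pos [0.5411 0.0216 0.3637] rot [-180.      0.    -98.93] F [-0.5 -0.6 -1.2] w 0.0195
offset [ 0.57  0.08 10.67] turn 0.01
```

{"api": "send_rows", "payload": {
  "motion": [
    {"offset": [0.3, 0.1, 2], "turn": 0},
    {"offset": [0.57, 0.1, 4.5], "turn": 0},
    {"offset": [0.57, 0.1, 6.5], "turn": 0},
    {"offset": [0.57, 0.1, 7.5], "turn": 0},
    {"offset": [0.57, 0.1, 8.5], "turn": 0},
    {"offset": [0.57, 0.1, 8.7], "turn": 0},
    {"offset": [0.57, 0.1, 8.7], "turn": 0}
  ]
}}

```text
t: 5.85
eef_pos: [0.5395, 0.0155, 0.2769]
ee_rot: [-3.141, -0.0, -1.728]
force: [-0.6, 0.0, 0.2]
width: 0.0196
```

```bash
cat > m5.py <<'E'
from h import *
import sys
tag=sys.argv[1]
goto([.5395,.0161,.257],-98.94)
s=snap('side','s'+tag); w=snap('wrist','w'+tag); st=get_state(); T=st['eef_pos']; psi=st['ee_rot'][2]
R=np.array([[np.cos(psi),np.sin(psi),0],[np.sin(psi),-np.cos(psi),0],[0,0,-1]])
b=T+R@[.083,.0005,.242]; ax=np.array([.5276,-.1198]); print('ball free est',b,'r',np.hypot(*(b[:2]-ax)),'side px',proj(s,b))
u,v=proj(s,b).astype(int); v-=0
a=cv2.resize(s['frame'][v-35:v+40,u-50:u+50],(560,420),interpolation=2)
cv2.imwrite(f'pics/{tag}.png',a); print('crop origin',u-50,v-35,'scale 5.6')
E
python3 m5.py dn
```

```text
t 5.85 pos [0.5395 0.0155 0.2769] rot [-179.98   -0.    -98.99] F [-0.6  0.   0.2] w 0.0196
offset [-0.06  0.01  1.99] turn -0.05
ball free est [ 0.52617313 -0.06645137  0.03545423] r 0.05336770971977979 side px [318.03273558 262.47400844]
crop origin 268 227 scale 5.6
```

View pics/dn.png

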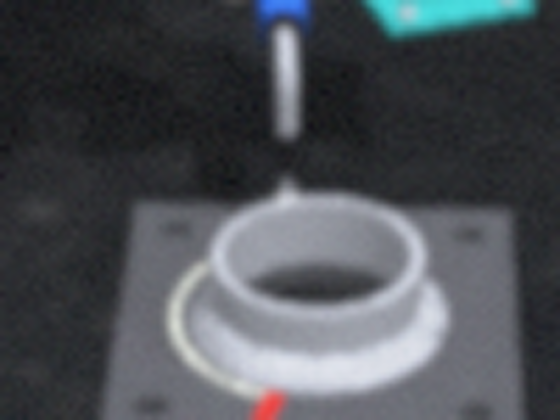

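The ball's top shows at crop (287,185) just behind the tube's rim, as predicted. Now down the last 2 cm.

{"api": "send_rows", "payload": {
  "motion": [
    {"offset": [0, 0, 0.3], "turn": 0},
    {"offset": [0, 0, 0.6], "turn": 0},
    {"offset": [0, 0, 0.9], "turn": 0},
    {"offset": [0, 0, 1.2], "turn": 0},
    {"offset": [0, 0, 1.5], "turn": 0},
    {"offset": [0, 0, 1.8], "turn": 0},
    {"offset": [0, 0, 2.0], "turn": 0},
    {"offset": [0, 0, 2.0], "turn": 0}
  ]
}}

```text
t: 6.75
eef_pos: [0.5393, 0.0153, 0.2564]
ee_rot: [3.141, -0.0, -1.728]
force: [0.1, 0.3, 0.2]
width: 0.0197
```

```bash
cat > m6.py <<'E'
from h import *
F=[]
for i in range(6): grab_frame('side'); F.append(get_state()['force'])
print('F mean',np.mean(F,0),'sd',np.std(F,0))
st=get_state(); T=st['eef_pos']; psi=st['ee_rot'][2]; R=np.array([[np.cos(psi),np.sin(psi),0],[np.sin(psi),-np.cos(psi),0],[0,0,-1]])
b=T+R@[.083,.0005,.242]; ax=np.array([.5276,-.1198]); d=b[:2]-ax; y=np.radians(-13.4)
X=d@[np.cos(y),np.sin(y)]; Y=d@[-np.sin(y),np.cos(y)]
print('t',st['t'],'tcp',T.round(4),'yaw',np.degrees(psi).round(2),'r',np.hypot(*d).round(4),'p',np.degrees(np.arctan2(-Y,-X)).round(1))
# waypoints along the arc, tool-frame cm from the pose now
for p in np.arange(-75,80,6.25):
    a=np.radians(p); w=np.array([-.054*np.cos(a),-.054*np.sin(a)]); g=ax+w[0]*np.array([np.cos(y),np.sin(y)])+w[1]*np.array([-np.sin(y),np.cos(y)])
    o=R.T@np.r_[g-b[:2],.257-T[2]]; print(round(p,1),np.round(o*100,2))
E
python3 m6.py; python3 m5.py set
```

```text
F mean [ 0.03652174  0.28379644 -0.60703553] sd [0.74155824 0.43581849 0.41920828]
t 7.05 tcp [0.5393 0.0153 0.2568] yaw -99.01 r 0.0532 p -74.6
-75.0 [-0.08 -0.02 -0.02]
-68.8 [ 0.06  0.55 -0.02]
-62.5 [ 0.26  1.11 -0.02]
-56.2 [ 0.52  1.64 -0.02]
-50.0 [ 0.83  2.13 -0.02]
-43.8 [ 1.2   2.59 -0.02]
-37.5 [ 1.62  3.01 -0.02]
-31.2 [ 2.08  3.38 -0.02]
-25.0 [ 2.57  3.69 -0.02]
-18.8 [ 3.1   3.95 -0.02]
-12.5 [ 3.65  4.16 -0.02]
-6.2 [ 4.23  4.3  -0.02]
0.0 [ 4.81  4.37 -0.02]
6.2 [ 5.4   4.39 -0.02]
12.5 [ 5.99  4.33 -0.02]
18.8 [ 6.56  4.22 -0.02]
25.0 [ 7.12  4.04 -0.02]
31.2 [ 7.66  3.81 -0.02]
37.5 [ 8.17  3.51 -0.02]
43.8 [ 8.65  3.16 -0.02]
50.0 [ 9.08  2.77 -0.02]
56.2 [ 9.47  2.32 -0.02]
62.5 [ 9.81  1.84 -0.02]
68.8 [10.09  1.33 -0.02]
75.0 [10.32  0.78 -0.02]
t 7.05 pos [0.5393 0.0153 0.2568] rot [-179.99    0.    -99.01] F [ 0.3  0.1 -0.7] w 0.0198
offset [-0.08 -0.01 -0.02] turn -0.07
ball free est [ 0.52577663 -0.06662313  0.0147564 ] r 0.05320812232952403 side px [317.91149083 269.54845748]
crop origin 267 234 scale 5.6
```

View pics/set.png

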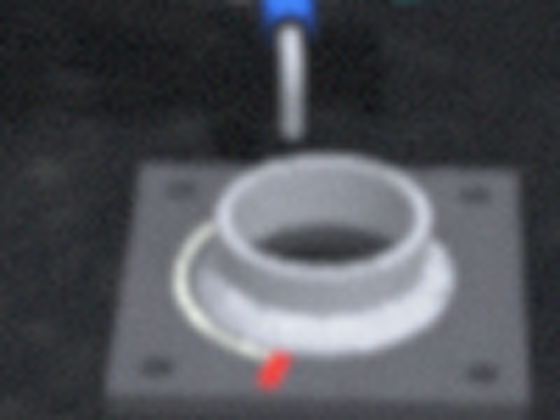

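The ball is down behind the tube. The bright neck's end at crop (292,137) puts the spring at about 6-7 mm. I list the row increments for the arc, 8 rows per call at 2 cm/s.

```bash
cat > rows.py <<'E'
import numpy as np,sys
p0,off,n=float(sys.argv[1]),np.array([float(a) for a in sys.argv[2:4]]),int(sys.argv[4])
# tool axes in weldment frame: yaw tool -99.0, weldment -13.4
d=np.radians(-99.0+13.4); Rt=np.array([[np.cos(d),np.sin(d)],[np.sin(d),-np.cos(d)]])
f=lambda p:100*.054*np.array([-np.cos(np.radians(p)),-np.sin(np.radians(p))])@Rt
# off: error to take out at once in the first call (cm tool), actual = nominal(p0)+off
k=0
while k<n:
    base=f(p0+k*2.1)+(off if k==0 else 0); m=min(8,n-k)
    print(f'p {p0+k*2.1:.1f}',[[round(float(a),2) for a in f(p0+(k+i)*2.1)-base+ (off*(1-i/8) if k==0 else 0)] for i in range(1,m+1)]); k+=m
E
python3 rows.py -75 .08 .02 72
```

```text
p -75.0 [[0.03, 0.19], [0.07, 0.38], [0.11, 0.57], [0.16, 0.75], [0.22, 0.94], [0.28, 1.12], [0.36, 1.3], [0.43, 1.47]]
p -58.2 [[0.09, 0.17], [0.19, 0.34], [0.3, 0.51], [0.41, 0.67], [0.53, 0.83], [0.66, 0.99], [0.79, 1.14], [0.92, 1.28]]
p -41.4 [[0.14, 0.14], [0.29, 0.27], [0.44, 0.4], [0.59, 0.53], [0.75, 0.64], [0.91, 0.75], [1.08, 0.86], [1.25, 0.96]]
p -24.6 [[0.17, 0.09], [0.35, 0.18], [0.53, 0.26], [0.72, 0.33], [0.9, 0.4], [1.09, 0.46], [1.28, 0.51], [1.48, 0.56]]
p -7.8 [[0.19, 0.04], [0.39, 0.07], [0.59, 0.09], [0.78, 0.11], [0.98, 0.12], [1.18, 0.12], [1.38, 0.12], [1.57, 0.1]]
p 9.0 [[0.2, -0.02], [0.39, -0.05], [0.59, -0.08], [0.78, -0.12], [0.97, -0.17], [1.16, -0.22], [1.35, -0.29], [1.54, -0.35]]
p 25.8 [[0.18, -0.08], [0.36, -0.16], [0.54, -0.25], [0.71, -0.34], [0.88, -0.44], [1.05, -0.55], [1.21, -0.66], [1.37, -0.78]]
p 42.6 [[0.15, -0.13], [0.3, -0.26], [0.45, -0.39], [0.58, -0.53], [0.72, -0.68], [0.85, -0.83], [0.97, -0.99], [1.08, -1.15]]
p 59.4 [[0.11, -0.16], [0.21, -0.33], [0.31, -0.5], [0.41, -0.68], [0.49, -0.86], [0.57, -1.04], [0.64, -1.22], [0.71, -1.41]]
```

{"api": "send_rows", "payload": {
  "motion": [
    {"offset": [0.03, 0.19, 0], "turn": 0},
    {"offset": [0.07, 0.38, 0], "turn": 0},
    {"offset": [0.11, 0.57, 0], "turn": 0},
    {"offset": [0.16, 0.75, 0], "turn": 0},
    {"offset": [0.22, 0.94, 0], "turn": 0},
    {"offset": [0.28, 1.12, 0], "turn": 0},
    {"offset": [0.36, 1.3, 0], "turn": 0},
    {"offset": [0.43, 1.47, 0], "turn": 0}
  ]
}}

```text
t: 7.95
eef_pos: [0.5239, 0.0133, 0.2566]
ee_rot: [3.142, -0.0, -1.728]
force: [0.1, 0.5, 0.4]
width: 0.0199
```

```bash
python3 m6.py | head -2; python3 m5.py p58
```

```text
F mean [ 0.16178666  0.20950678 -0.23991876] sd [0.43343722 0.25783279 0.52635662]
t 8.25 tcp [0.5239 0.0132 0.2565] yaw -99.02 r 0.0539 p -58.0
t 8.25 pos [0.5239 0.0132 0.2565] rot [ 1.7997e+02 -2.0000e-02 -9.9020e+01] F [ 0.3 -0.2 -0.7] w 0.0198
offset [-0.53 -1.49 -0.05] turn -0.08
ball free est [ 0.51049444 -0.06864955  0.01455657] r 0.05393485686699636 side px [312.02211563 270.73540681]
crop origin 262 235 scale 5.6
```

View pics/p58.png

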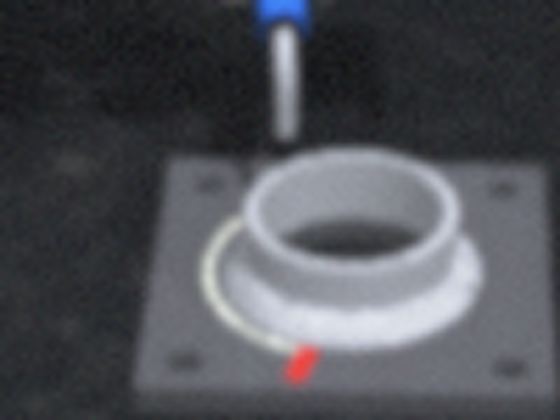

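The neck follows the arc as planned (estimated r = 53.9 mm, p = -58°); the ball is still hidden by the tube. Continuing.

{"api": "send_rows", "payload": {
  "motion": [
    {"offset": [0.09, 0.17, 0], "turn": 0},
    {"offset": [0.19, 0.34, 0], "turn": 0},
    {"offset": [0.3, 0.51, 0], "turn": 0},
    {"offset": [0.41, 0.67, 0], "turn": 0},
    {"offset": [0.53, 0.83, 0], "turn": 0},
    {"offset": [0.66, 0.99, 0], "turn": 0},
    {"offset": [0.79, 1.14, 0], "turn": 0},
    {"offset": [0.92, 1.28, 0], "turn": 0}
  ]
}}

```text
t: 9.15
eef_pos: [0.5097, 0.0061, 0.2566]
ee_rot: [3.141, -0.0, -1.728]
force: [-0.8, 0.1, 0.1]
width: 0.0197
```

{"api": "send_rows", "payload": {
  "motion": [
    {"offset": [0.14, 0.14, 0], "turn": 0},
    {"offset": [0.29, 0.27, 0], "turn": 0},
    {"offset": [0.44, 0.4, 0], "turn": 0},
    {"offset": [0.59, 0.53, 0], "turn": 0},
    {"offset": [0.75, 0.64, 0], "turn": 0},
    {"offset": [0.91, 0.75, 0], "turn": 0},
    {"offset": [1.08, 0.86, 0], "turn": 0},
    {"offset": [1.25, 0.96, 0], "turn": 0}
  ]
}}

```text
t: 9.95
eef_pos: [0.4984, -0.0047, 0.2566]
ee_rot: [3.142, 0.0, -1.728]
force: [-0.7, 1.2, 0.0]
width: 0.0201
```

```bash
python3 m6.py | head -2; python3 m5.py p25
```

```text
F mean [-0.37809224  0.13754799 -0.58580696] sd [0.31309829 0.24123007 0.45764157]
t 10.25 tcp [ 0.4984 -0.0047  0.2566] yaw -99.01 r 0.0541 p -24.5
t 10.25 pos [ 0.4984 -0.0047  0.2566] rot [ 1.7998e+02 -2.0000e-02 -9.9010e+01] F [-0.5  0.1 -0.4] w 0.0195
offset [-2.7  -3.73 -0.04] turn -0.07
ball free est [ 0.48498707 -0.08653558  0.01457679] r 0.05405907128648206 side px [303.07952178 275.86481249]
crop origin 253 240 scale 5.6
```

View pics/p25.png

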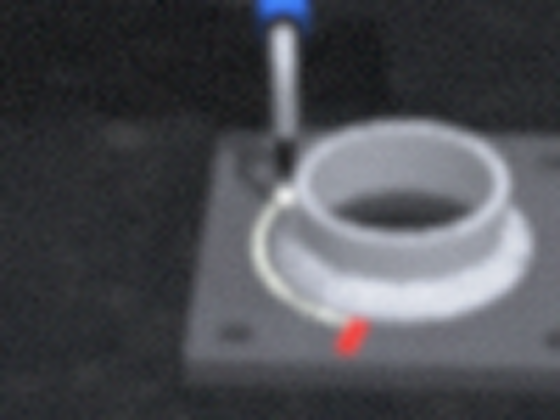

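Side crop: ball at (286,196), on the weld just inside the white line. The gap from ball to bright neck is 10.2 px against 11.8 px free, so the spring is about 4-5 mm in. Continuing.

{"api": "send_rows", "payload": {
  "motion": [
    {"offset": [0.17, 0.09, 0], "turn": 0},
    {"offset": [0.35, 0.18, 0], "turn": 0},
    {"offset": [0.53, 0.26, 0], "turn": 0},
    {"offset": [0.72, 0.33, 0], "turn": 0},
    {"offset": [0.9, 0.4, 0], "turn": 0},
    {"offset": [1.09, 0.46, 0], "turn": 0},
    {"offset": [1.28, 0.51, 0], "turn": 0},
    {"offset": [1.48, 0.56, 0], "turn": 0}
  ]
}}

```text
t: 11.15
eef_pos: [0.4906, -0.0185, 0.2567]
ee_rot: [-3.142, 0.0, -1.728]
force: [-0.5, 1.6, -0.5]
width: 0.0192
```

{"api": "send_rows", "payload": {
  "motion": [
    {"offset": [0.19, 0.04, 0], "turn": 0},
    {"offset": [0.39, 0.07, 0], "turn": 0},
    {"offset": [0.59, 0.09, 0], "turn": 0},
    {"offset": [0.78, 0.11, 0], "turn": 0},
    {"offset": [0.98, 0.12, 0], "turn": 0},
    {"offset": [1.18, 0.12, 0], "turn": 0},
    {"offset": [1.38, 0.12, 0], "turn": 0},
    {"offset": [1.57, 0.1, 0], "turn": 0}
  ]
}}

```text
t: 11.95
eef_pos: [0.4872, -0.0339, 0.2567]
ee_rot: [3.142, -0.0, -1.728]
force: [-1.0, 0.2, 0.3]
width: 0.0198
```

```bash
python3 m6.py | head -2; python3 m5.py p9
```

```text
F mean [-0.29958626 -0.61998593 -0.47236957] sd [0.4848237  0.32216401 0.35581236]
t 12.25 tcp [ 0.4872 -0.0338  0.2566] yaw -99.01 r 0.0541 p 9.0
t 12.25 pos [ 0.4872 -0.0338  0.2566] rot [ 1.7999e+02 -1.0000e-02 -9.9010e+01] F [-0.5 -0.9 -0.3] w 0.0196
offset [-5.74 -4.38 -0.04] turn -0.07
ball free est [ 0.47370676 -0.11562204  0.01462635] r 0.054054939668314955 side px [300.45323011 283.11344124]
crop origin 250 248 scale 5.6
```

View pics/p9.png

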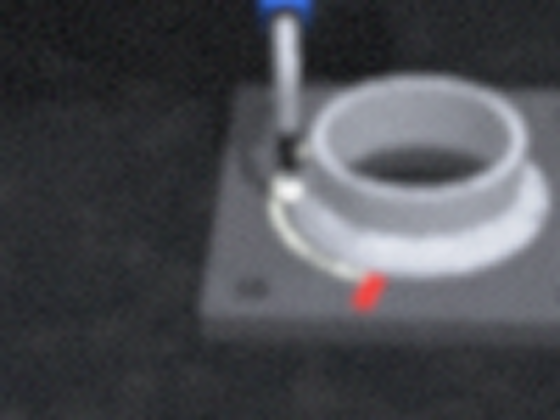

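Ball at crop (288,187), within 1 px of the prediction on the weld face. The gap is 9.3 px, so the spring is about 6 mm in. Continuing to the red mark.

{"api": "send_rows", "payload": {
  "motion": [
    {"offset": [0.2, -0.02, 0], "turn": 0},
    {"offset": [0.39, -0.05, 0], "turn": 0},
    {"offset": [0.59, -0.08, 0], "turn": 0},
    {"offset": [0.78, -0.12, 0], "turn": 0},
    {"offset": [0.97, -0.17, 0], "turn": 0},
    {"offset": [1.16, -0.22, 0], "turn": 0},
    {"offset": [1.35, -0.29, 0], "turn": 0},
    {"offset": [1.54, -0.35, 0], "turn": 0}
  ]
}}

```text
t: 13.15
eef_pos: [0.4883, -0.0497, 0.2566]
ee_rot: [3.141, -0.0, -1.728]
force: [-1.4, -0.1, -0.2]
width: 0.0195
```

{"api": "send_rows", "payload": {
  "motion": [
    {"offset": [0.18, -0.08, 0], "turn": 0},
    {"offset": [0.36, -0.16, 0], "turn": 0},
    {"offset": [0.54, -0.25, 0], "turn": 0},
    {"offset": [0.71, -0.34, 0], "turn": 0},
    {"offset": [0.88, -0.44, 0], "turn": 0},
    {"offset": [1.05, -0.55, 0], "turn": 0},
    {"offset": [1.21, -0.66, 0], "turn": 0},
    {"offset": [1.37, -0.78, 0], "turn": 0}
  ]
}}

```text
t: 13.95
eef_pos: [0.4939, -0.0644, 0.2566]
ee_rot: [3.141, -0.0, -1.728]
force: [-1.1, -0.4, -0.5]
width: 0.0193
```

{"api": "send_rows", "payload": {
  "motion": [
    {"offset": [0.15, -0.13, 0], "turn": 0},
    {"offset": [0.3, -0.26, 0], "turn": 0},
    {"offset": [0.45, -0.39, 0], "turn": 0},
    {"offset": [0.58, -0.53, 0], "turn": 0},
    {"offset": [0.72, -0.68, 0], "turn": 0},
    {"offset": [0.85, -0.83, 0], "turn": 0},
    {"offset": [0.97, -0.99, 0], "turn": 0},
    {"offset": [1.08, -1.15, 0], "turn": 0}
  ]
}}

```text
t: 14.75
eef_pos: [0.5036, -0.0768, 0.2566]
ee_rot: [3.141, -0.0, -1.728]
force: [-1.5, 0.5, -0.8]
width: 0.0195
```

```bash
python3 m6.py | head -2
```

```text
F mean [-0.2597849  -1.26265275 -0.40651533] sd [0.5246653  0.37792485 0.79113059]
t 15.05 tcp [ 0.5036 -0.0767  0.2568] yaw -98.99 r 0.0539 p 59.4
```

{"api": "send_rows", "payload": {
  "motion": [
    {"offset": [0.11, -0.16, 0], "turn": 0},
    {"offset": [0.21, -0.33, 0], "turn": 0},
    {"offset": [0.31, -0.5, 0], "turn": 0},
    {"offset": [0.41, -0.68, 0], "turn": 0},
    {"offset": [0.49, -0.86, 0], "turn": 0},
    {"offset": [0.57, -1.04, 0], "turn": 0},
    {"offset": [0.64, -1.22, 0], "turn": 0},
    {"offset": [0.69, -1.35, 0], "turn": 0}
  ]
}}

```text
t: 15.85
eef_pos: [0.516, -0.0857, 0.2567]
ee_rot: [-3.141, 0.0, -1.728]
force: [-0.9, 0.0, -0.2]
width: 0.0196
```

```bash
python3 m6.py | head -2; python3 m5.py p75
```

```text
F mean [ 0.04085003 -0.83685388  0.03663842] sd [0.39496638 0.60344604 0.51574243]
t 16.15 tcp [ 0.5159 -0.0856  0.2568] yaw -99.0 r 0.0539 p 75.6
t 16.15 pos [ 0.5159 -0.0856  0.2568] rot [-179.97   -0.    -99.  ] F [ 0.2 -1.1  0.4] w 0.0197
offset [-10.42  -0.74  -0.02] turn -0.06
ball free est [ 0.5024629  -0.16746789  0.0148054 ] r 0.05388971260928437 side px [316.44576911 294.32213662]
crop origin 266 259 scale 5.6
```

View pics/p75.png

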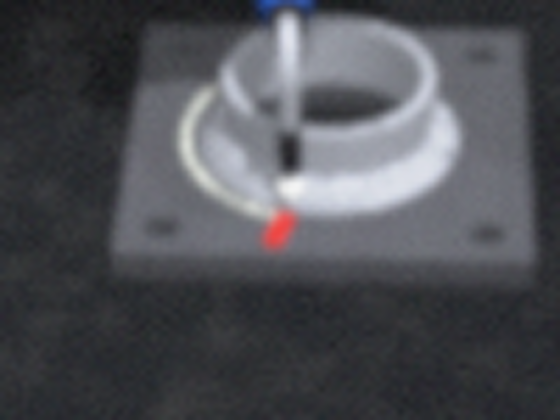

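Ball at crop (289,186) on the weld beside the red mark (280,230), which is p ≈ 75.6°. Now I lift off straight up and go back to the cradle.

{"api": "send_rows", "payload": {
  "motion": [
    {"offset": [0, 0, -1], "turn": 0},
    {"offset": [0, 0, -3], "turn": 0},
    {"offset": [0, 0, -6], "turn": 0},
    {"offset": [0, 0, -9], "turn": 0},
    {"offset": [0, 0, -11], "turn": 0},
    {"offset": [0, 0, -12], "turn": 0},
    {"offset": [0, 0, -12], "turn": 0},
    {"offset": [0, 0, -12], "turn": 0}
  ]
}}

```text
t: 17.05
eef_pos: [0.5154, -0.0855, 0.3759]
ee_rot: [3.141, 0.0, -1.728]
force: [-0.3, -0.1, -0.4]
width: 0.0199
```

```bash
python3 -c "
from h import *
goto([.484,.3052,.3768],-98.95)"
```

```text
t 17.05 pos [ 0.5154 -0.0855  0.3759] rot [ 1.7994e+02  1.0000e-02 -9.9020e+01] F [-0.3 -0.1 -0.4] w 0.0199
offset [-38.1    9.23  -0.09] turn -0.07
```

{"api": "send_rows", "payload": {
  "motion": [
    {"offset": [-3, 0.7, 0], "turn": 0},
    {"offset": [-7, 1.7, 0], "turn": 0},
    {"offset": [-11.5, 2.8, 0], "turn": 0},
    {"offset": [-16, 3.9, 0], "turn": 0},
    {"offset": [-20.5, 5, 0], "turn": 0},
    {"offset": [-25, 6, 0], "turn": 0},
    {"offset": [-29.5, 7.1, 0], "turn": 0},
    {"offset": [-33, 8, 0], "turn": 0}
  ]
}}

```text
t: 17.85
eef_pos: [0.4877, 0.2552, 0.375]
ee_rot: [3.14, -0.002, -1.727]
force: [1.4, 0.4, -0.3]
width: 0.0197
```

{"api": "send_rows", "payload": {
  "motion": [
    {"offset": [-3, 0.7, 0], "turn": 0},
    {"offset": [-5.1, 1.2, 0], "turn": 0},
    {"offset": [-5.1, 1.2, 0], "turn": 0},
    {"offset": [-5.1, 1.2, 0], "turn": 0},
    {"offset": [-5.1, 1.2, 0], "turn": 0}
  ]
}}

```text
t: 18.35
eef_pos: [0.4846, 0.3042, 0.3761]
ee_rot: [3.141, -0.001, -1.729]
force: [0.1, -0.2, -1.0]
width: 0.0195
```

```bash
python3 - <<'E'
from h import *
f=snap('wrist','wret')
goto([.484,.3052,.29],-98.95)
s=get_state(); P=depthpt(f); psi=s['ee_rot'][2]; R=np.array([[np.cos(psi),np.sin(psi),0],[np.sin(psi),-np.cos(psi),0],[0,0,-1]])
L=(P-s['eef_pos'])@R
for v in (114,126,138,150,162):
    row=L[v,285:345]; k=(row[:,2]<.235)&(abs(row[:,1])<.012)
    if k.sum(): print(v,k.sum(),np.round(1000*np.median(row[k],0),1))
# cradle front upright lips, world z .09-.115, and its base
t=load('top0'); Q=depthpt(t)[240:300,140:240]; im=t['frame'][240:300,140:240].astype(int); gr=(np.ptp(im,axis=2)<40)&(im.mean(2)>60)
k=gr&(Q[...,2]<.015)&(Q[...,2]>.003)
print('base rect',cv2.minAreaRect(Q[k][:,:2].astype(np.float32)*1000),k.sum())
E
```

```text
t 18.4 pos [0.4847 0.3041 0.3764] rot [ 1.7998e+02 -3.0000e-02 -9.9070e+01] F [-0.8  0.2 -0.6] w 0.0194
offset [-0.1   0.09  8.64] turn -0.12
114 13 [ 82.9   0.9 179.9]
126 18 [ 77.5   0.9 173.5]
138 19 [ 72.5   0.9 169.6]
150 18 [ 67.6   0.9 168.1]
162 18 [ 62.7   0.9 167.4]
base rect ((484.0526123046875, 306.8137512207031), (167.4767608642578, 81.8198013305664), 81.6077651977539) 1096
```

The probe has not shifted in the hand. Lower it into the notches at the original place.

{"api": "send_rows", "payload": {
  "motion": [
    {"offset": [-0.1, 0.09, 2], "turn": -0.1},
    {"offset": [-0.1, 0.09, 5], "turn": -0.1},
    {"offset": [-0.1, 0.09, 7.5], "turn": -0.1},
    {"offset": [-0.1, 0.09, 8.6], "turn": -0.1},
    {"offset": [-0.1, 0.09, 9.4], "turn": -0.1},
    {"offset": [-0.1, 0.09, 10.2], "turn": -0.1},
    {"offset": [-0.1, 0.09, 10.6], "turn": -0.1},
    {"offset": [-0.1, 0.09, 10.6], "turn": -0.1}
  ]
}}

```text
t: 19.2
eef_pos: [0.4839, 0.3062, 0.2707]
ee_rot: [-3.142, -0.0, -1.726]
force: [0.1, -0.6, -0.7]
width: 0.0196
```

```bash
python3 -c "
from h import *
goto([.484,.3052,.260],-98.95)"
```

```text
t 19.2 pos [0.4839 0.3062 0.2707] rot [-180.     -0.    -98.91] F [ 0.1 -0.6 -0.7] w 0.0196
offset [ 0.1  -0.03  1.07] turn 0.04
```

{"api": "send_rows", "payload": {
  "motion": [
    {"offset": [0, 0, 0.3], "turn": 0},
    {"offset": [0, 0, 0.6], "turn": 0},
    {"offset": [0, 0, 0.8], "turn": 0},
    {"offset": [0, 0, 0.95], "turn": 0},
    {"offset": [0, 0, 1.05], "turn": 0},
    {"offset": [0, 0, 1.05], "turn": 0},
    {"offset": [0, 0, 1.05], "turn": 0}
  ]
}}

```text
t: 19.9
eef_pos: [0.4839, 0.3062, 0.2602]
ee_rot: [-3.142, -0.0, -1.726]
force: [0.8, 0.3, -1.3]
width: 0.0198
```

```bash
python3 -c "
from h import *
goto([.484,.3052,.260],-98.95)
for i in range(4): grab_frame('side'); print(get_state()['force'].round(1))"
```

```text
t 19.9 pos [0.4839 0.3062 0.2602] rot [-180.     -0.    -98.91] F [ 0.8  0.3 -1.3] w 0.0198
offset [ 0.1  -0.03  0.02] turn 0.04
[-0.1  0.2 -1.2]
[-0.3  0.2 -1.2]
[-0.8 -0.1 -0.5]
[-0.5 -0.3 -0.8]
```

It is still carrying its own weight, so I lower it a little more.

{"api": "send_rows", "payload": {
  "motion": [
    {"offset": [0, 0, 0.05], "turn": 0},
    {"offset": [0, 0, 0.1], "turn": 0},
    {"offset": [0, 0, 0.1], "turn": 0}
  ]
}}

```text
t: 20.4
eef_pos: [0.4839, 0.3063, 0.2594]
ee_rot: [-3.141, 0.0, -1.726]
force: [-0.3, 0.0, 1.4]
width: 0.0196
```

```bash
python3 -c "
from h import *
goto([.484,.3052,.260],-98.95)
print(np.mean([(grab_frame('side'),get_state()['force'])[1] for i in range(6)],0).round(2))"
```

```text
t 20.4 pos [0.4839 0.3063 0.2594] rot [-1.7999e+02  1.0000e-02 -9.8900e+01] F [-0.3  0.   1.4] w 0.0196
offset [ 0.11 -0.03 -0.06] turn 0.05
[-1.05 -0.16  2.78]
```

Contact: +2.8 N, so it is seated. Release and open fully.

{"api": "send_rows", "payload": {
  "motion": [
    {"offset": [0, 0, 0], "turn": 0},
    {"offset": [0, 0, 0], "turn": 0},
    {"offset": [0, 0, 0], "turn": 0},
    {"offset": [0, 0, 0], "turn": 0},
    {"offset": [0, 0, 0], "turn": 0},
    {"offset": [0, 0, 0], "turn": 0},
    {"offset": [0, 0, 0], "turn": 0},
    {"offset": [0, 0, 0], "turn": 0}
  ],
  "hand": 1
}}

```text
t: 21.5
eef_pos: [0.4838, 0.3062, 0.2591]
ee_rot: [3.142, -0.0, -1.726]
force: [-0.8, 0.1, 0.6]
width: 0.0779
```

{"api": "send_rows", "payload": {
  "motion": [
    {"offset": [0, 0, 0], "turn": 0},
    {"offset": [0, 0, 0], "turn": 0},
    {"offset": [0, 0, 0], "turn": 0},
    {"offset": [0, 0, -1], "turn": 0},
    {"offset": [0, 0, -3], "turn": 0},
    {"offset": [0, 0, -6], "turn": 0},
    {"offset": [0, 0, -10], "turn": 0},
    {"offset": [0, 0, -14], "turn": 0}
  ]
}}

```text
t: 22.3
eef_pos: [0.4837, 0.3059, 0.4013]
ee_rot: [-3.142, -0.0, -1.726]
force: [0.7, 1.1, 0.4]
width: 0.0876
```

{"api": "send_rows", "payload": {
  "motion": [
    {"offset": [-3, 2, -2], "turn": 0},
    {"offset": [-5, 3, -2], "turn": 0},
    {"offset": [-5, 3, -2], "turn": 0},
    {"offset": [-5, 3, -2], "turn": 0}
  ]
}}

```text
t: 22.7
eef_pos: [0.4616, 0.3603, 0.4195]
ee_rot: [3.142, -0.0, -1.725]
force: [0.8, -0.8, -0.1]
width: 0.0875
```

```bash
python3 m2.py; python3 - <<'E'
from h import *
f=load('wcr'); P=depthpt(f); hsv=cv2.cvtColor(f['frame'],cv2.COLOR_BGR2HSV); H,S,V=[hsv[...,i].astype(int) for i in range(3)]
m=(H>100)&(H<130)&(S>110)&(V>100)&(P[...,2]>.09)&(P[...,2]<.11)&(np.hypot(P[...,0]-.484,P[...,1]-.306)<.08)
Q=P[m]; d=np.array([-.155,-.988]); a=(Q[:,:2]-[.484,.306])@d
for lo in np.arange(-.06,.06,.02):
    k=(a>lo)&(a<lo+.02)
    if k.sum()>10: print(round(lo,2),k.sum(),np.percentile(Q[k,2],80).round(4))
t=snap('top','tend'); a=load('top0')
df=(cv2.absdiff(t['frame'],a['frame']).max(2)>60).astype(np.uint8); n,l,st,c=cv2.connectedComponentsWithStats(df)
print([s.tolist() for s in st[1:] if s[4]>15])
E
```

```text
z [0.09550483 0.09882849 0.10038877] [ 267  104   28  129 2974]
barrel ((482.2358093261719, 307.53350830078125), (108.86186981201172, 21.04781723022461), 81.52852630615234) px [280.95900494 171.05514346]
t 22.75 pos [0.4618 0.3599 0.4192] rot [ 1.7999e+02 -3.0000e-02 -9.8890e+01] F [-0.6 -0.9  0.1] w 0.0876
offset [ 5.03 -3.04  1.92] turn -0.09
-0.06 376 0.0995
-0.04 432 0.0997
-0.02 414 0.1
0.0 319 0.0997
0.02 328 0.0995
0.04 193 0.0989
[[419, 144, 18, 16, 51], [435, 152, 10, 17, 42], [457, 158, 9, 15, 20], [140, 237, 7, 9, 35], [0, 248, 34, 58, 546], [27, 250, 59, 75, 890], [78, 254, 50, 45, 615], [6, 260, 6, 6, 23], [89, 262, 48, 67, 650], [176, 269, 5, 10, 21], [168, 272, 6, 6, 20], [20, 279, 5, 6, 24], [34, 287, 5, 6, 23], [0, 302, 26, 26, 283], [35, 323, 6, 5, 23], [26, 325, 7, 5, 25], [16, 327, 9, 7, 37], [6, 329, 9, 8, 46], [125, 330, 8, 11, 46], [5, 348, 25, 10, 66], [9, 372, 6, 7, 19], [29, 376, 7, 8, 36], [0, 392, 6, 9, 18], [1, 444, 14, 31, 170], [288, 459, 21, 21, 69], [351, 461, 10, 10, 48], [361, 473, 5, 7, 27]]
```

The probe is seated: level, the same yaw, within 2 mm of where it started. The top-view difference also shows something at the wash bottle (430,155), so I measure that.

```bash
python3 - <<'E'
from h import *
for n in ('top0','thov','tend'):
    f=load(n); hsv=cv2.cvtColor(f['frame'],cv2.COLOR_BGR2HSV); H,S,V=[hsv[...,i].astype(int) for i in range(3)]
    m=((H<8)|(H>172))&(S>130)&(V>80); m[:, :400]=0; m[:,470:]=0; m[:130]=0; m[200:]=0; v,u=np.nonzero(m)
    w=(S<50)&(V>150); w[:, :400]=0; w[:,475:]=0; w[:130]=0; w[200:]=0; b,a=np.nonzero(w)
    print(n,'cap px',u.mean().round(2),v.mean().round(2),m.sum(),onz(f,u.mean(),v.mean(),.19).round(4),'white',a.mean().round(2),b.mean().round(2),w.sum())
print([ (k, cv2.phaseCorrelate(*[np.float32(load(n)['frame'][b[1]:b[3],b[0]:b[2]].mean(2)) for n in ('top0','tend')])) for k,b in {'bottle':(400,130,475,195),'tape':(255,130,310,190),'book':(425,260,490,312),'beaker':(455,195,510,245),'weld':(310,200,410,300),'cradle':(150,250,225,295)}.items()])
E
```

```text
top0 cap px 433.0 153.24 204 [ 0.7237 -0.2692  0.19  ] white 432.14 163.34 552
thov cap px 434.12 153.93 206 [ 0.7221 -0.2715  0.19  ] white 432.53 163.57 550
tend cap px 434.02 153.9 207 [ 0.7222 -0.2713  0.19  ] white 432.45 163.58 555
[('bottle', ((1.553090896821928, 0.4656766941113375), 1.0317904124436554)), ('tape', ((0.014305080258470326, 0.037586270329832416), 0.989454968770345)), ('book', ((-0.02855564368626773, 0.00023706479058560603), 0.9904780424671409)), ('beaker', ((-0.03279164228655773, -0.07418624021832088), 0.9809660104115804)), ('weld', ((-0.05377588836165614, 0.0031430123499163187), 0.9721424671173096)), ('cradle', ((0.19982794467644993, 0.7951761196781177), 0.9757929111056858))]
```

```bash
python3 -c "
from h import *
s=get_state();print(s['t'],s['width'],s['qd'].round(3));print(job_done())"
```

```text
22.8 0.0876055569973507 [-0.007  0.004 -0.002 -0.002  0.002 -0.001]
the job is handed in; nothing more can be done
None
```

I took the probe from the grey cradle, set its tip on the weld at the green mark, and ran it along the weld to the red mark at about 2 cm/s. Then I laid it back in both notches and released it. The job was handed in at 22.8 s of the 72 s allowed; no verdict is reported.

**Scan:** by my estimate from the arm's readings, the ball stayed 53–54 mm from the tube axis, from -74.6° to +75.6°. I stopped briefly at five points to check, with the tip still down. Side views showed the ball on the weld at -25°, +9° and the red mark. At the green mark and at -58° the tube hid it.

**Spring:** it read about 4 mm in at -25° and about 6–7 mm at +9°, to roughly ±2 mm. Wrist-force noise of about 0.5 N was too large to confirm this.

**Probe in cradle:** it is level, its top is about 100 mm up, its yaw is within 0.5° of the start, and it is within about 2 mm of where it lay. The gripper is open and clear of it.

**Disagreements:**
- The fingers finished closing only as the lift began, so the barrel sat 11 mm low in the hand.
- The ball appeared at 83 mm along the tool instead of the expected 88 mm. I corrected for both before setting down.
- The wash bottle's cap shows a shift of about 2.5 mm. It happened before the probe first reached the weld, with the arm nowhere near, and is within the 20 mm limit. The tape roll, booklet and beaker show no movement.

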